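Build up a single-speed freehub

ROBOT

A 6-joint arm with a two-finger parallel gripper is mounted at the origin on the work surface. World frame = base frame: x ahead of the robot, y to its left, z up, the work surface at z = 0. Lengths are in m, angles in rad, forces in N, time in s.
With the tool pointing down it reaches from about 0.375 to 0.9 m from the base axis. Payload 3.1 kg.
Tool frame: the origin (TCP) lies between the finger pads; the fingertips stand 11 mm ahead of it and the grasp point (between the pads) lies 8 mm behind it; z points along the fingers, y is the line along which they close (so a half turn about z gives the same grasp; the last joint's range is limited). The gripper opens to 87 mm and grips with 3 to 60 N. Pads are 19 mm wide; open, the fingers measure 117 mm over their backs; the gripper's body (75 mm by 190 mm) begins 51 mm behind the grasp point.
Start: joints at [0.987, 0.527, 1.433, -0, 1.181, -0.178], TCP at [0.247, 0.574, 0.234] pointing down, gripper open.
Joint ranges: [-3.08, 3.08], [-0.75, 2.2], [0.22, 2.44], [-1.43, 4.57], [0, 2.65], [-2.85, 2.85]. Speed limits (rad/s): [2.79, 2.79, 3.14, 3.14, 3.14, 3.14].

INTERFACE

Orientations are given as a unit quaternion [x, y, z, w].
In Python, from rig import get_obs, camera, hand_in gives the robot as it stands.
- The arm moves only by the shell command python3 -m pendant 'ROWS' [FORCE]. ROWS is JSON, a list that holds one entry, the list of rows, each a list of 7 numbers: the shift along the tool's x, y, z in m, then the turn, a rotation vector about the tool's x, y, z in degrees, then the opening, from 0 (shut) to 1 (fully open). In form: [[[x, y, z, ax, ay, az, fingers], ...]]. A call has exactly 5 rows; each row shifts and turns the commanded pose from where the row before left it, along the tool's axes as they then stand; what a row does not reach is not made up. A row lasts 1/8 s, in which the tool goes at most 62.5 mm and 10.7 degrees, less where a joint would pass 70% of its speed; a pose out of reach is approached as far as the arm can. A call with a gripper value outside its range is refused whole. The fingers move at their own pace and stop on an object; FORCE is the grip in N (left out, the last holds). Time passes only in rows, so rows that do not move let the fingers close, or fill a call up. It gives the time, the measured TCP pose, the force, the opening and the grip force at its end, in the units of the state.
- get_obs(): the state, without advancing time (a new reading comes with each control period).
- camera(name): name is "scene" or "side" or "wrist"; returns a dict with "img" (384x512x3 uint8, red, green, blue), "intrinsics" (3x3 intrinsics, pixels), "R" (3x3) and "t" (3): a world point X has camera coordinates R X + t; the wrist camera has in their place "T_tool_cam" (4x4, takes a point from camera to tool coordinates, whose origin is the TCP and whose axes are the flange's). Camera axes: x right, y down, z forward; pixel columns grow to the right and rows downward; lengths in m; the calibration is good to about 2 mm. A picture is of the moment at which its call begins: read the wrist's pose just before it. There is no depth.
- hand_in(): hands the job in; it is judged then, once.
The state is a dict: "time": time; "q": joint angles; "joint_velocities": joint speeds; "joint_torque": joint torques, N m; "position": TCP position; "tool_rot": TCP orientation; "ft_force": force on the tool from outside, world axes, zero at the start; "moment": the same for the moment, N m; "grip_width": finger opening in m; "grip_force": force on a finger pad.
Only numpy, scipy, OpenCV 4.12 (cv2) and the standard library are available. Lean on these libraries where they do the work, as an engineer would, in place of code of your own. Each camera call takes 0.05 s, during which the arm holds its last target. There are 200 camera calls.

TASK

Build the single-speed stack on the upright hub, setting the parts on one at a time from the bottom up: the tall spacer first, down on the freehub's shoulder, then the toothed sprocket, then the flat spacer, and the lockring on top, laid flat round the axle (no screwing). Each part must lie level and fully down on the one below; let go of everything, and leave the tin and the wrench where they are.

Things in the scene. Friction and masses are not known exactly. Their poses are not given: they have to be found in the camera images.
- hub: Purple rear bicycle hub stood on end, fixed, in a square aluminium axle block (90 x 90 x 30 mm) on the bench; the freehub points up. The upper spoke flange, 58 mm across, has its top 83 mm above the bench; the topmost point, the axle end, is 145 mm up. Origin: centre of the block's underside, on the hub's axis; z up.
- seat (a point): Centre of the freehub's shoulder face (42 mm across, 95 mm above the bench), on which the first part rests. z up along the hub's axis. Above it the freehub is 34 mm across up to 33 mm above this point, tapers to 24 mm across at 39 mm, then the axle end, 17 mm across, goes up to 50 mm (last 3 mm tapered to 12 mm).
- wide_spacer: Tall spacer: plain aluminium tube, 44 mm outside, 37 mm bore, 20 mm high, lying flat (axis upright) on the bench. Origin: centre of its underside; z points up.
- sprocket: Sprocket: the only toothed part; steel, 62 mm over its 14 teeth. The toothed disc is 4 mm thick, from 6 to 10 mm above its underside, on top of a boss 44 mm outside, 37 mm bore, 10 mm high. Lies on the bench boss down, teeth at the top, and goes on the same way up. Origin: centre of its underside; z points up.
- narrow_spacer: Flat spacer: plain aluminium ring, 52 mm outside, 37 mm bore, 10 mm high, lying flat on the bench. Origin: centre of its underside; z points up.
- lockring: Lockring: steel ring with a small hole and fine dark ribs on its upper face; 44 mm outside, 23 mm bore, 8 mm high, lying flat on the bench, ribs up. It goes round the axle end only, not over the freehub. Origin: centre of its underside; z points up.
- tin: Bystander: round green grease tin with a dark cap, 66 mm across, 60 mm high, loose. Origin: centre of its underside.
- wrench: Bystander: steel wrench lying along its x axis, 160 mm long, loose. Origin: under its middle.
There are look-alikes about, which are no part of the job. Leave any brown or red look-alike of the lockring alone.

How it is judged:
By the outcome, as a careful person would: the job done as asked, in the order asked, and still so for the second after the job is handed in, with the robot touching nothing.
It also fails if it takes over 104 s, if anything falls off the work surface, if the arm or the gripper's body presses on something with over 40 N, if the wrist force passes 120 N, or if a joint passes its speed limit or range.

## Working session

There is one attempt and no reset: what is moved stays moved. The work goes in short steps, Python scripts to look and compute and a shell command to move; the robot and the scene stay as the last step left them, time stands still between calls to the robot, and variables do not carry over. Pictures are saved under pics/ and viewed, at most 14 in all, crops included, and the job is handed in when it is done.

```bash
ls; mkdir -p pics; python3 - <<'E'
from rig import get_obs,camera
import cv2,json
o=get_obs();print({k:(v.tolist() if hasattr(v,'tolist') else v) for k,v in o.items()})
for n in ["scene","side","wrist"]:
    c=camera(n);cv2.imwrite(f"pics/{n}0.png",c["img"][...,::-1]);print(n,{k:v for k,v in c.items() if k!="img"})
E
```

```text
pics
{'time': 0.0, 'q': [0.98651963506569, 0.5284828025030883, 1.433890206397968, -5.1661263179045855e-06, 1.1813563337107647, -0.17852838235705587], 'joint_velocities': [8.417337854759848e-05, 0.0024627732065686274, -0.001098358253980962, -0.001007597255330512, 0.0011145011754623184, -0.0011234897327710627], 'joint_torque': [-0.0020020118972752243, -44.004764556884766, -17.65914559364319, 0.0631397170946002, 0.05808925721794367, -0.00014496755284199025], 'position': [0.24629355794130867, 0.5736711439023805, 0.2325652129716382], 'tool_rot': [0.20148429120031794, 0.979491163326265, -0.0009924659076908807, -0.0003954449234064037], 'ft_force': [-0.12135797886223222, -0.48143977545855193, 0.08370424711135323], 'moment': [-0.021418288366699647, -0.0007985570188402918, 0.020545709600943766], 'grip_force': 0.0, 'grip_width': 0.08675882227957173}
scene {'intrinsics': array([[478.15417093,   0.        , 263.92931739],
       [  0.        , 478.15417093, 201.01179395],
       [  0.        ,   0.        ,   1.        ]]), 'R': array([[ 0.88097016,  0.47269805, -0.02116907],
       [ 0.31170903,
[... 341 characters left out ...]
4 ,  0.00740426],
       [-0.23610554, -0.72946363, -0.64197896],
       [ 0.20687044,  0.60777992, -0.7666865 ]]), 't': array([-0.55915974,  0.18045735,  1.06180542])}
wrist {'intrinsics': array([[269.1611621 ,   0.        , 252.88694865],
       [  0.        , 269.1611621 , 189.6231449 ],
       [  0.        ,   0.        ,   1.        ]]), 'T_tool_cam': array([[-5.71424037e-04, -9.59421760e-01, -2.81974397e-01,
         7.68083062e-02],
       [ 9.99999832e-01, -5.75535950e-04, -6.82410447e-05,
         5.83293474e-04],
       [-9.68144595e-05, -2.81974389e-01,  9.59421927e-01,
        -1.50984875e-01],
       [ 0.00000000e+00,  0.00000000e+00,  0.00000000e+00,
         1.00000000e+00]])}
```

View pics/scene0.png

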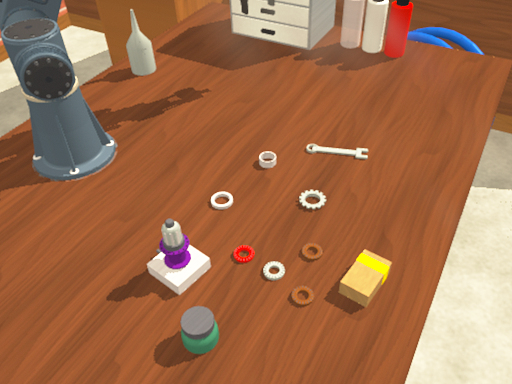

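View pics/side0.png

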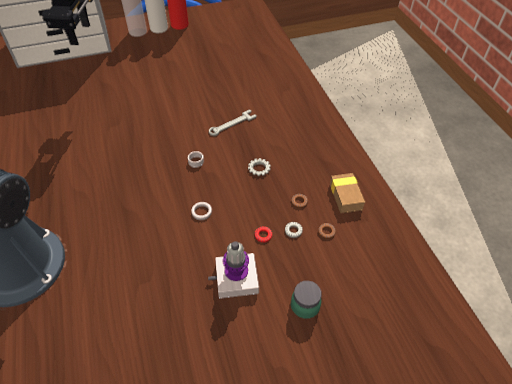

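Scene picture: tall spacer (268,159), flat spacer (222,200), sprocket (312,200), lockring (274,270), hub axle top (170,222). Side: the same at (196,159), (202,211), (259,167), (293,230), with the axle top at (235,245). Red and brown look-alikes and the tin are nearby.

```bash
cat > h.py <<'E'
import cv2,numpy as np
from rig import get_obs,camera
from scipy.spatial.transform import Rotation as Ro
H=dict(wide=.020,sprocket=.010,narrow=.010,lock=.008)
def pose(c,wo=None):
    if "R" in c: return c["R"],c["t"]
    o=wo; Rt=Ro.from_quat(o["tool_rot"]).as_matrix(); T=c["T_tool_cam"]
    Rw=Rt@T[:3,:3]; p=Rt@T[:3,3]+np.array(o["position"])
    return Rw.T,-Rw.T@p
def ray(c,uv,z,wo=None):
    R,t=pose(c,wo);K=c["intrinsics"]
    d=R.T@np.linalg.solve(K,[uv[0],uv[1],1]);p=-R.T@t
    return p+d*(z-p[2])/d[2]
def proj(c,X,wo=None):
    R,t=pose(c,wo);x=c["intrinsics"]@(R@np.array(X)+t);return x[:2]/x[2]
def blobs(c,vmin=110,smax=70,amin=60):
    hsv=cv2.cvtColor(c["img"],cv2.COLOR_RGB2HSV)
    m=((hsv[...,1]<smax)&(hsv[...,2]>vmin)).astype(np.uint8)
    cs,_=cv2.findContours(m,cv2.RETR_EXTERNAL,cv2.CHAIN_APPROX_NONE)
    return [k for k in cs if cv2.contourArea(k)>amin]
def center(k):
    (x,y),(a,b),_=cv2.minAreaRect(cv2.convexHull(k)); 
    M=cv2.moments(cv2.convexHull(k)); return np.array([M['m10']/M['m00'],M['m01']/M['m00']]),sorted((a,b))
E
python3 - <<'E'
from h import *
S=dict(scene=dict(wide=(268,159),narrow=(222,200),sprocket=(312,200),lock=(274,270)),side=dict(wide=(196,159),narrow=(202,211),sprocket=(259,167),lock=(293,230)))
for n in S:
    c=camera(n);B=blobs(c)
    for k,p in S[n].items():
        b=min(B,key=lambda b:np.linalg.norm(center(b)[0]-p)); uv,s=center(b)
        print(n,k,uv.round(1),np.round(s,1),ray(c,uv,H[k]/2).round(4))
    # hub: block top square & axle
    for b in B:
        uv,s=center(b)
        if np.linalg.norm(uv-((178,262) if n=="scene" else (236,272)))<60: print('hub blob',uv.round(1),np.round(s,1),b.reshape(-1,2).min(0),b.reshape(-1,2).max(0))
    im=c["img"];x0,y0=((130,200) if n=="scene" else (195,225))
    cv2.imwrite(f"pics/hub_{n}.png",cv2.resize(im[y0:y0+95,x0:x0+95,::-1],None,fx=6,fy=6,interpolation=cv2.INTER_NEAREST))
E
python3 -c "
import cv2,numpy as np
cv2.imwrite('pics/hubs.png',cv2.resize(np.hstack([cv2.imread('pics/hub_scene.png'),cv2.imread('pics/hub_side.png')]),(798,399)))"
```

```text
scene wide [267.  159.1] [16. 16.] [0.4716 0.2019 0.01  ]
scene narrow [221.5 200. ] [16. 21.] [0.4451 0.0236 0.005 ]
scene sprocket [312.  198.9] [18. 26.] [0.6328 0.1228 0.005 ]
scene lock [273.5 270.1] [18. 21.] [ 0.6488 -0.1042  0.004 ]
hub blob [178.1 266.3] [47.8 52.7] [147 245] [210 294]
hub blob [172.  233.3] [20.5 28.4] [162 219] [183 247]
side wide [195.4 158.8] [15. 16.] [0.4726 0.1976 0.01  ]
side narrow [201.  210.3] [17. 20.] [0.4449 0.0201 0.005 ]
side sprocket [258.7 166.4] [17.  21.6] [0.6343 0.1196 0.005 ]
side lock [293.2 229.1] [14. 17.] [ 0.6494 -0.107   0.004 ]
hub blob [236.5 275.4] [40.9 41.2] [215 253] [258 298]
hub blob [235.1 252.5] [18. 21.] [226 242] [244 263]
```

View pics/hubs.png

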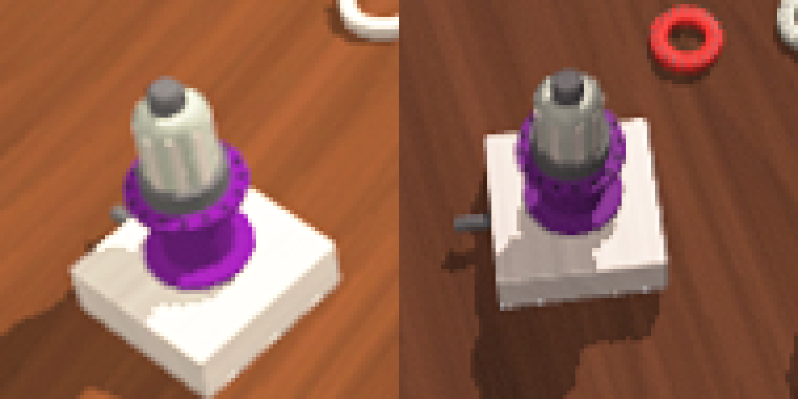

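```bash
python3 - <<'E'
from h import *
A=dict(scene=(169.5,220.2),side=(235.2,243.5))
for n in A:
    c=camera(n)
    print(n,'axle',ray(c,A[n],.145).round(4))
    hsv=cv2.cvtColor(c["img"],cv2.COLOR_RGB2HSV)
    P=dict(red=((244,254),(263,234)),br1=((312,251),(300,201)),br2=((302,296),(327,231)),tin=((200,320),(307,290)),wr=((338,152),(233,123)))
    for k,v in P.items(): print(k,ray(c,v[n=="side"],.005 if k!='tin' else .06).round(3))
E
```

```text
scene axle [ 0.4772 -0.1874  0.145 ]
red [ 0.575 -0.095  0.005]
br1 [ 0.698 -0.023  0.005]
br2 [ 0.727 -0.136  0.005]
tin [ 0.607 -0.298  0.06 ]
wr [0.62  0.317 0.005]
side axle [ 0.4777 -0.192   0.145 ]
red [ 0.573 -0.098  0.005]
br1 [ 0.698 -0.03   0.005]
br2 [ 0.727 -0.139  0.005]
tin [ 0.603 -0.297  0.06 ]
wr [0.617 0.314 0.005]
```

```bash
python3 -m pendant '[[[0,0,0,0,0,-7.8,1],[0,0,0,0,0,-7.8,1],[0,0,0,0,0,-7.7,1],[-0.029,-0.053,0,0,0,0,1],[-0.029,-0.053,0,0,0,0,1]]]'
python3 -m pendant '[[[-0.029,-0.053,0,0,0,0,1],[-0.029,-0.053,0,0,0,0,1],[-0.029,-0.053,0,0,0,0,1],[-0.029,-0.053,0,0,0,0,1],[-0.029,-0.053,0,0,0,0,1]]]'
python3 - <<'E'
from h import *
o=get_obs();c=camera("wrist");cv2.imwrite("pics/w1.png",c["img"][...,::-1])
print(o["time"],o["position"],Ro.from_quat(o["tool_rot"]).as_matrix().round(3))
for b in blobs(c):
    uv,s=center(b);print(uv.round(1),np.round(s,1),ray(c,uv,.01,o).round(4))
E
```

```text
time: 0.98
position: [0.3051, 0.4676, 0.2335]
tool_rot: [-0.002, 1.0, 0.0, 0.0]
ft_force: [1.2, 1.2, -0.7]
grip_width: 0.0868
grip_force: 0.0
time: 1.6
position: [0.451, 0.2017, 0.2339]
tool_rot: [-0.0, 1.0, 0.0, 0.001]
ft_force: [0.7, 0.4, -0.5]
grip_width: 0.0869
grip_force: 0.0
1.6 [0.45095002 0.20168337 0.23385848] [[-1.    -0.001  0.001]
 [-0.001  1.     0.   ]
 [-0.001  0.    -1.   ]]
[492.3 355.7] [18. 46.] [0.7919 0.6272 0.01  ]
[332.1 289.9] [24. 26.] [0.6553 0.3312 0.01  ]
[200.9 283.8] [20. 39.] [0.6436 0.1179 0.01  ]
[251.3 264.3] [ 18. 301.] [0.6078 0.1995 0.01  ]
[314.4 234.1] [14. 30.] [0.5556 0.2959 0.01  ]
[250.7 182.3] [31. 32.] [0.4737 0.1989 0.01  ]
[  8.8 189.6] [19. 67.] [ 0.4847 -0.1522  0.01  ]
[125.9 162.3] [36. 38.] [0.4446 0.0231 0.01  ]
```

View pics/w1.png

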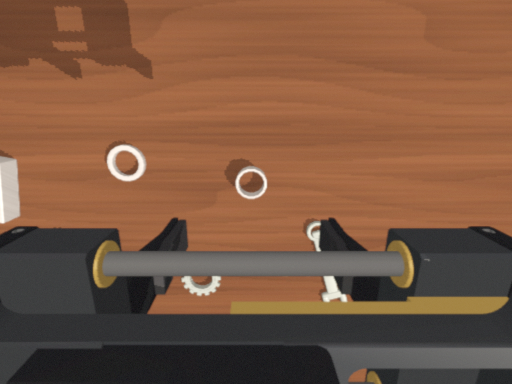

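The wrist view shows the wide spacer at (251,182), the flat one at (126,162), and the sprocket at (201,284) behind the gripper rod. All agree with the other cameras within a few mm.

```bash
python3 -m pendant '[[[-0.022,-0.0027,0.05,0,0,0,1],[0,0,0.05,0,0,0,1],[0,0,0.05,0,0,0,1],[0,0,0.04,0,0,0,1],[0,0,0.02,0,0,0,1]]]'
python3 -m pendant '[[[0,0,0.009,0,0,0,1],[0,0,0,0,0,0,1],[0,0,0,0,0,0,0],[0,0,0,0,0,0,0],[0,0,0,0,0,0,0]]]' 25
python3 -m pendant '[[[0,0,0,0,0,0,0],[0,0,0,0,0,0,0],[0,0,0,0,0,0,0],[0,0,0,0,0,0,0],[0,0,0,0,0,0,0]]]' 25
```

```text
time: 2.28
position: [0.471, 0.2007, 0.0214]
tool_rot: [-0.0, 1.0, -0.0, -0.001]
ft_force: [-0.3, -0.1, 0.4]
grip_width: 0.0875
grip_force: 0.0
time: 2.9
position: [0.4724, 0.2008, 0.0152]
tool_rot: [-0.0, 1.0, 0.0, 0.001]
ft_force: [-0.5, 0.6, 0.5]
grip_width: 0.0646
grip_force: 0.0
time: 3.52
position: [0.472, 0.2007, 0.0147]
tool_rot: [-0.0, 1.0, -0.0, 0.0]
ft_force: [0.5, -0.2, 2.4]
grip_width: 0.043
grip_force: 25.0
```

```bash
python3 -m pendant '[[[0,0,-0.02,0,0,0,0],[0,0,-0.055,0,0,0,0],[0,0,-0.055,0,0,0,0],[0,0,-0.055,0,0,0,0],[0.004,-0.055,-0.01,0,0,0,0]]]'
python3 -m pendant '[[[0.005,-0.055,-0.01,0,0,0,0],[0.005,-0.055,-0.01,0,0,0,0],[0.005,-0.055,-0.01,0,0,0,0],[0.005,-0.055,-0.01,0,0,0,0],[0.005,-0.055,0,0,0,0,0]]]'
python3 -m pendant '[[[0.003,-0.055,0,0,0,0,0],[0,-0.006,0,0,0,0,0],[0,0,0,0,0,0,0],[0,0,0,0,0,0,0],[0,0,0,0,0,0,0]]]'
python3 - <<'E'
from h import *
o=get_obs();c=camera("wrist");cv2.imwrite("pics/w2.png",cv2.resize(c["img"][100:,80:432,::-1],None,fx=2,fy=2))
print(o["time"],o["position"],o["ft_force"],Ro.from_quat(o["tool_rot"]).as_matrix().round(4))
print(proj(c,[.4775,-.19,.145],o),proj(c,o["position"],o))
E
```

```text
time: 4.15
position: [0.4712, 0.1477, 0.2135]
tool_rot: [-0.003, 1.0, 0.001, 0.005]
ft_force: [1.1, -1.0, -1.1]
grip_width: 0.043
grip_force: 25.0
time: 4.78
position: [0.4433, -0.1311, 0.2502]
tool_rot: [-0.0, 1.0, -0.0, 0.001]
ft_force: [0.5, 0.1, -0.5]
grip_width: 0.0429
grip_force: 25.0
time: 5.4
position: [0.4403, -0.1888, 0.2495]
tool_rot: [-0.001, 1.0, 0.0, -0.0]
ft_force: [-0.4, 0.5, -0.5]
grip_width: 0.0431
grip_force: 25.0
5.4 [ 0.44026766 -0.18880799  0.24947656] [-0.44345559  0.53802402 -0.51783357] [[-1.0e+00 -2.9e-03 -5.0e-04]
 [-2.9e-03  1.0e+00  5.0e-04]
 [ 5.0e-04  5.0e-04 -1.0e+00]]
[251.32689753 225.78926043] [252.44746857 239.64501003]
```

View pics/w2.png

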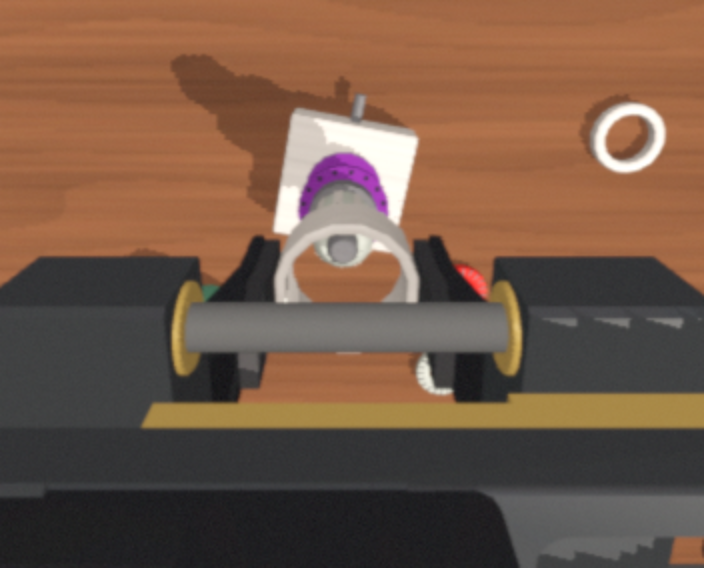

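Held spacer in the fingers: rim spans crop x 275–418. The axle end sits at crop (342,247), i.e. full-frame (251,223.5). I'll measure the rim precisely.

```bash
python3 - <<'E'
from h import *
o=get_obs();c=camera("wrist");im=c["img"]
cv2.imwrite("pics/w3.png",cv2.resize(im[190:255,205:300,::-1],None,fx=8,fy=8,interpolation=cv2.INTER_NEAREST))
def pt(x,z): # tool pt -> pixel
    T=np.linalg.inv(c["T_tool_cam"]);p=T[:3,:3]@np.array([x[0],x[1],z])+T[:3,3];q=c["intrinsics"]@p;return (q[:2]/q[2]).round(1)
for n,r in(("out",.022),("in",.0185)):
    print(n,[pt((r*np.cos(a),r*np.sin(a)),-.0053) for a in (0,np.pi/2,-np.pi/2,np.pi)])
print('bot out front',pt((.022,0),.0147))
E
```

```text
out [array([252.4, 209.3]), array([289.1, 243.7]), array([215.7, 243.7]), array([252.5, 275.6])]
in [array([252.4, 214.9]), array([283.3, 243.7]), array([221.6, 243.7]), array([252.5, 270.7])]
bot out front [252.4 198.4]
```

View pics/w3.png

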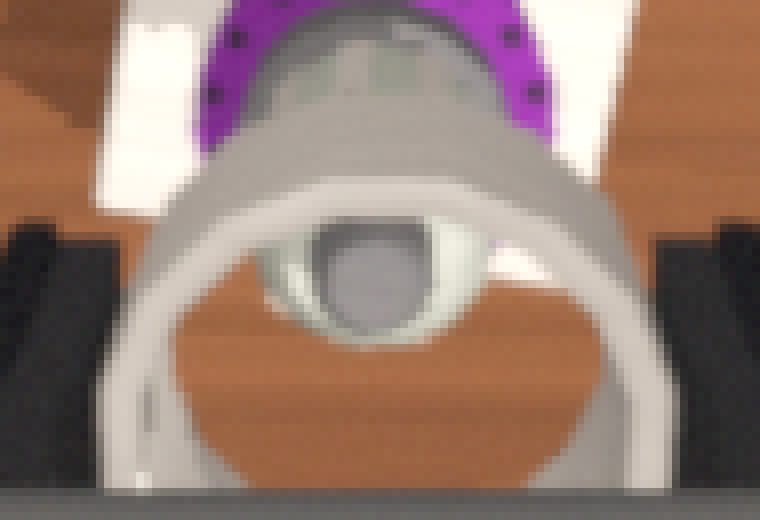

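```bash
python3 -m pendant '[[[-0.02,-0.001,0.01,0,0,0,0],[-0.0152,0,0.03,0,0,0,0],[0,0,0.03,0,0,0,0],[0,0,0.015,0,0,0,0],[0,0,0,0,0,0,0]]]'
cat >> h.py <<'E'
def pt(c,x,z):
    T=np.linalg.inv(c["T_tool_cam"]);p=T[:3,:3]@np.array([x[0],x[1],z])+T[:3,3];q=c["intrinsics"]@p;return (q[:2]/q[2]).round(1)
def look(name,box,f):
    o=get_obs();c=camera("wrist");x0,y0,x1,y1=box
    cv2.imwrite(name,cv2.resize(c["img"][y0:y1,x0:x1,::-1],None,fx=f,fy=f,interpolation=cv2.INTER_NEAREST))
    print(o["time"],np.round(o["position"],4),np.round(o["ft_force"],1),o["grip_width"]);return o,c
E
python3 - <<'E'
from h import *
o,c=look("pics/w4.png",(205,190,300,255),8)
P=np.array(o["position"])
R=Ro.from_quat(o["tool_rot"]).as_matrix()
print(pt(c,*(lambda v:(v[:2],v[2]))(R.T@(np.array([.4772,-.1892,.145])-P))))
E
```

```text
time: 6.12
position: [0.475, -0.1906, 0.1638]
tool_rot: [-0.001, 1.0, 0.001, -0.001]
ft_force: [-0.3, -0.2, 0.3]
grip_width: 0.0427
grip_force: 25.0
6.125 [ 0.475  -0.1906  0.1638] [-0.3 -0.2  0.3] 0.04274661725725603
[254.5 230.1]
```

View pics/w4.png

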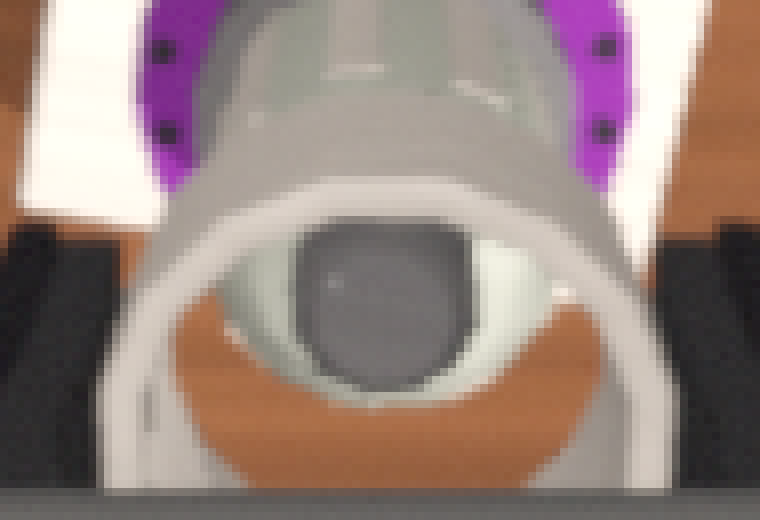

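Axle face at full-frame (253.1,~230) against ring centre (253.5). They are concentric to within about 0.5 mm, so I'll descend.

```bash
python3 -m pendant '[[[-0.0004,0,0.005,0,0,0,0],[0,0,0.005,0,0,0,0],[0,0,0.005,0,0,0,0],[0,0,0.005,0,0,0,0],[0,0,0,0,0,0,0]]]'
python3 -m pendant '[[[0,0,0.004,0,0,0,0],[0,0,0.004,0,0,0,0],[0,0,0,0,0,0,0],[0,0,0,0,0,0,0],[0,0,0,0,0,0,0]]]'
```

```text
time: 6.8
position: [0.4757, -0.1911, 0.1441]
tool_rot: [-0.0, 1.0, 0.0, -0.0]
ft_force: [-0.2, 0.3, -0.3]
grip_width: 0.0427
grip_force: 25.0
time: 7.42
position: [0.476, -0.1913, 0.1367]
tool_rot: [-0.0, 1.0, -0.0, 0.0]
ft_force: [-0.1, -0.3, -0.5]
grip_width: 0.0429
grip_force: 25.0
```

```bash
python3 -m pendant '[[[0,0,0.005,0,0,0,0],[0,0,0.005,0,0,0,0],[0,0,0.005,0,0,0,0],[0,0,0.005,0,0,0,0],[0,0,0,0,0,0,0]]]'
python3 -m pendant '[[[0,0,0.003,0,0,0,0],[0,0,0.002,0,0,0,0],[0,0,0.001,0,0,0,0],[0,0,0.001,0,0,0,0],[0,0,0,0,0,0,0]]]'
```

```text
time: 8.05
position: [0.4756, -0.1911, 0.116]
tool_rot: [-0.0, 1.0, 0.0, -0.0]
ft_force: [-0.4, -0.1, -0.1]
grip_width: 0.0428
grip_force: 25.0
time: 8.68
position: [0.476, -0.1913, 0.1097]
tool_rot: [-0.0, 1.0, -0.0, 0.0]
ft_force: [-0.9, -0.3, 0.7]
grip_width: 0.0432
grip_force: 25.0
```

```bash
python3 -m pendant '[[[0,0,0.0007,0,0,0,0],[0,0,0.0007,0,0,0,0],[0,0,0,0,0,0,0],[0,0,0,0,0,0,0],[0,0,0,0,0,0,0]]]'
python3 -m pendant '[[[0,0,0,0,0,0,0.6],[0,0,0,0,0,0,1],[0,0,0,0,0,0,1],[0,0,0,0,0,0,1],[0,0,0,0,0,0,1]]]'
python3 -m pendant '[[[0,0,-0.02,0,0,0,1],[0,0,-0.04,0,0,0,1],[0,0,-0.04,0,0,0,1],[0.017,0,-0.04,0,0,0,1],[0.018,0,0,0,0,0,1]]]'
python3 - <<'E'
from h import *
o,c=look("pics/w5.png",(190,150,320,240),6)
s=camera("side")["img"][225:290,200:290,::-1];q=camera("scene")["img"][200:265,130:220,::-1]
cv2.imwrite("pics/p5.png",cv2.resize(np.hstack([s,q]),None,fx=4.4,fy=4.4,interpolation=cv2.INTER_NEAREST))
E
```

```text
time: 9.3
position: [0.476, -0.1913, 0.1096]
tool_rot: [-0.001, 1.0, -0.0, 0.0]
ft_force: [-2.3, 1.8, 11.1]
grip_width: 0.0431
grip_force: 25.0
time: 9.93
position: [0.4759, -0.1913, 0.108]
tool_rot: [-0.0, 1.0, 0.0, -0.0]
ft_force: [0.3, -0.5, -1.0]
grip_width: 0.0827
grip_force: 0.0
time: 10.55
position: [0.4424, -0.1925, 0.2513]
tool_rot: [-0.001, 1.0, -0.002, 0.003]
ft_force: [0.3, -0.5, -0.2]
grip_width: 0.0869
grip_force: 0.0
10.55 [ 0.4424 -0.1925  0.2513] [ 0.3 -0.5 -0.2] 0.08694181348618475
```

View pics/p5.png

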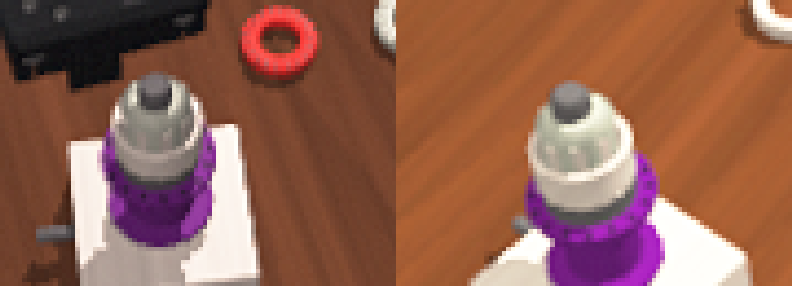

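Both views show the tall spacer level and down on the shoulder. Next is the sprocket.

```bash
python3 -m pendant '[[[-0.028,0.052,0,0,0,0,1],[-0.028,0.052,0,0,0,0,1],[-0.028,0.052,0,0,0,0,1],[-0.028,0.052,0,0,0,0,1],[-0.028,0.052,0,0,0,0,1]]]'
python3 -m pendant '[[[-0.028,0.052,0.02,0,0,0,1],[0,0,0,0,0,0,1],[0,0,0,0,0,0,1],[0,0,0,0,0,0,1],[0,0,0,0,0,0,1]]]'
python3 - <<'E'
from h import *
o,c=look("pics/w6.png",(180,110,330,235),5)
print(Ro.from_quat(o["tool_rot"]).as_matrix().round(4))
for b in blobs(c):
    uv,s=center(b)
    if abs(uv[0]-250)<60 and uv[1]<240: print(uv.round(1),np.round(s,1),ray(c,uv,.008,o).round(4))
E
```

```text
time: 11.32
position: [0.582, 0.071, 0.2471]
tool_rot: [-0.001, 1.0, 0.0, -0.0]
ft_force: [1.1, 0.1, -0.2]
grip_width: 0.0872
grip_force: 0.0
time: 11.95
position: [0.6087, 0.1195, 0.2287]
tool_rot: [0.001, 1.0, -0.0, 0.0]
ft_force: [0.2, -0.4, -0.1]
grip_width: 0.087
grip_force: 0.0
11.95 [0.6087 0.1195 0.2287] [ 0.2 -0.4 -0.1] 0.08704806954619744
[[-1.0e+00  1.1e-03  7.0e-04]
 [ 1.1e-03  1.0e+00 -1.0e-04]
 [-7.0e-04 -1.0e-04 -1.0e+00]]
[251.6 184.7] [42. 43.] [0.6341 0.1179 0.008 ]
```

View pics/w6.png

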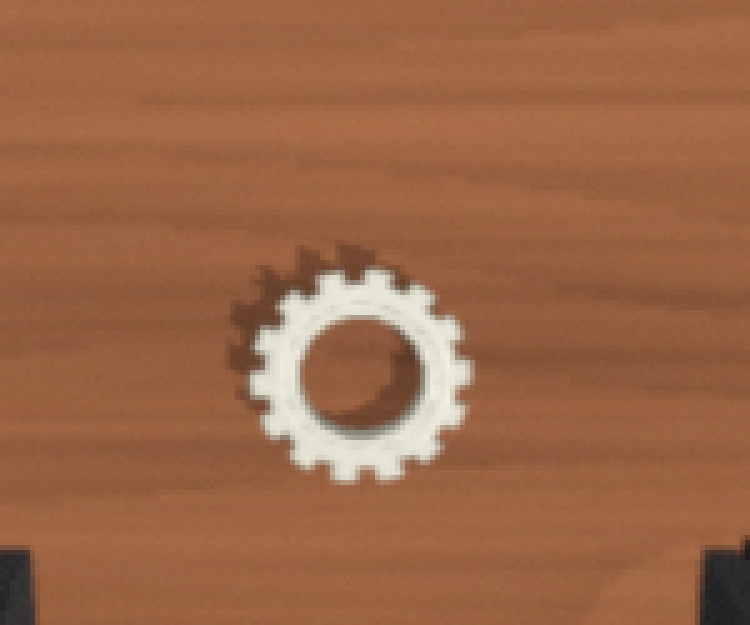

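Sprocket centre at about (252,185). Teeth point almost along the closing axis (left 250,382; right 472,372 in crop), so I'll turn 10.3° so each pad straddles two teeth.

```bash
python3 -m pendant '[[[-0.0253,-0.0013,0.05,0,0,0,1],[0,0,0.05,0,0,0,1],[0,0,0.05,0,0,0,1],[0,0,0.04,0,0,10.3,1],[0,0,0.012,0,0,0,1]]]'
python3 -m pendant '[[[0,0,0.007,0,0,0,1],[0,0,0.0037,0,0,0,1],[0,0,0,0,0,0,1],[0,0,0,0,0,0,0],[0,0,0,0,0,0,0]]]' 30
python3 -m pendant '[[[0,0,0,0,0,0,0],[0,0,0,0,0,0,0],[0,0,0,0,0,0,0],[0,0,0,0,0,0,0],[0,0,0,0,0,0,0]]]' 30
```

```text
time: 12.62
position: [0.6322, 0.1188, 0.0239]
tool_rot: [0.089, 0.996, -0.0, -0.002]
ft_force: [-0.8, 0.6, 0.7]
grip_width: 0.0874
grip_force: 0.0
time: 13.25
position: [0.6344, 0.1196, 0.0162]
tool_rot: [0.089, 0.996, 0.0, 0.001]
ft_force: [-0.4, 0.3, 1.2]
grip_width: 0.0744
grip_force: 0.0
time: 13.88
position: [0.6341, 0.1195, 0.0157]
tool_rot: [0.089, 0.996, -0.0, 0.0]
ft_force: [-0.1, -1.3, 3.3]
grip_width: 0.0605
grip_force: 30.0
```

```bash
python3 -m pendant '[[[0,0,-0.01,0,0,0,0],[0,0,-0.04,0,0,0,0],[0,0,-0.055,0,0,0,0],[0,0,-0.055,0,0,0,0],[0,0,-0.025,0,0,-10.3,0]]]'
python3 -m pendant '[[[0.0274,-0.0446,-0.007,0,0,0,0],[0.0274,-0.0446,-0.007,0,0,0,0],[0.0274,-0.0446,-0.007,0,0,0,0],[0.0274,-0.0446,-0.007,0,0,0,0],[0.0274,-0.0446,-0.007,0,0,0,0]]]'
python3 -m pendant '[[[0.0274,-0.0446,-0.007,0,0,0,0],[0.0274,-0.0446,-0.007,0,0,0,0],[0,0,0,0,0,0,0],[0,0,0,0,0,0,0],[0,0,0,0,0,0,0]]]'
python3 - <<'E'
from h import *
o,c=look("pics/w7.png",(195,180,310,255),7)
print(Ro.from_quat(o["tool_rot"]).as_matrix().round(4))
R=Ro.from_quat(o["tool_rot"]).as_matrix();v=R.T@(np.array([.4775,-.1905,.145])-o["position"]);print("axle pred",pt(c,v[:2],v[2]))
z=.0157-.010
for r in(.0185,.022,.031): print(r,[pt(c,(r*np.cos(a),r*np.sin(a)),z) for a in (0,np.pi/2,-np.pi/2)])
E
```

```text
time: 14.5
position: [0.6355, 0.1198, 0.2046]
tool_rot: [-0.003, 1.0, 0.0, 0.003]
ft_force: [0.5, 0.0, -0.7]
grip_width: 0.0607
grip_force: 30.0
time: 15.12
position: [0.4961, -0.1046, 0.2359]
tool_rot: [-0.001, 1.0, -0.0, 0.0]
ft_force: [0.4, -1.0, -0.4]
grip_width: 0.0606
grip_force: 30.0
time: 15.75
position: [0.4428, -0.1915, 0.2493]
tool_rot: [-0.001, 1.0, 0.0, -0.0]
ft_force: [-0.7, 0.5, -1.1]
grip_width: 0.0606
grip_force: 30.0
15.75 [ 0.4428 -0.1915  0.2493] [-0.7  0.5 -1.1] 0.06059657095217072
[[-1.0e+00 -2.6e-03 -3.0e-04]
 [-2.6e-03  1.0e+00  7.0e-04]
 [ 3.0e-04  7.0e-04 -1.0e+00]]
axle pred [253.5 223.6]
0.0185 [array([252.4, 208.3]), array([281.4, 235.5]), array([223.5, 235.6])]
0.022 [array([252.4, 203. ]), array([286.9, 235.5]), array([218. , 235.6])]
0.031 [array([252.4, 188.9]), array([301. , 235.5]), array([203.9, 235.6])]
```

View pics/w7.png

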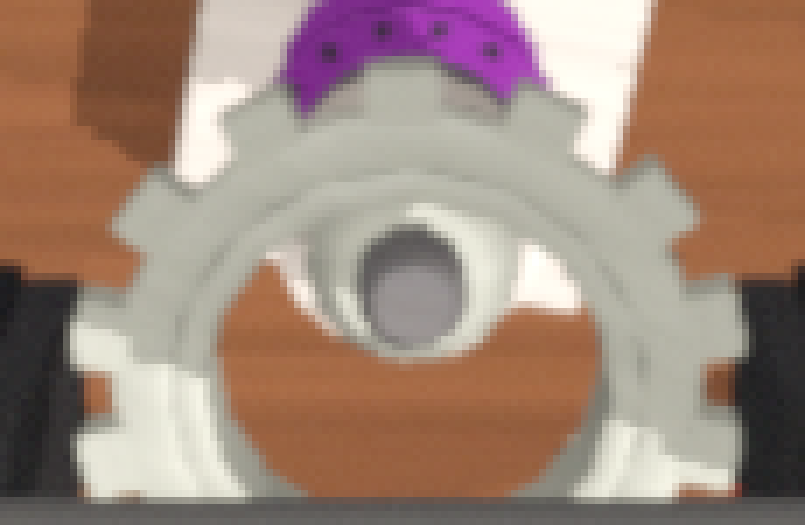

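Sprocket held level. Side gaps centred at row 235.3 (predicted 235.5), so the x offset is about 0. Axle face at (254.1,223.3), matching the hub estimate.

```bash
python3 -m pendant '[[[-0.02,0.0008,0.01,0,0,0,0],[-0.0147,0,0.035,0,0,0,0],[0,0,0.03,0,0,0,0],[0,0,0.01,0,0,0,0],[0,0,0,0,0,0,0]]]'
python3 -m pendant '[[[0,0,0.005,0,0,0,0],[0,0,0.004,0,0,0,0],[0,0,0.004,0,0,0,0],[0,0,0,0,0,0,0],[0,0,0,0,0,0,0]]]'
```

```text
time: 16.42
position: [0.4771, -0.1912, 0.1641]
tool_rot: [-0.001, 1.0, 0.0, -0.001]
ft_force: [-0.8, 0.1, -0.2]
grip_width: 0.0607
grip_force: 30.0
time: 17.05
position: [0.4772, -0.1921, 0.1515]
tool_rot: [-0.0, 1.0, -0.0, 0.0]
ft_force: [-0.3, -0.5, -1.6]
grip_width: 0.0609
grip_force: 30.0
```

```bash
python3 -m pendant '[[[0,0.0008,0.004,0,0,0,0],[0,0,0.004,0,0,0,0],[0,0,0.004,0,0,0,0],[0,0,0.003,0,0,0,0],[0,0,0,0,0,0,0]]]'
python3 -m pendant '[[[0,0,0.002,0,0,0,0],[0,0,0.002,0,0,0,0],[0,0,0.001,0,0,0,0],[0,0,0,0,0,0,0],[0,0,0,0,0,0,0]]]'
```

```text
time: 17.68
position: [0.477, -0.1911, 0.1361]
tool_rot: [-0.0, 1.0, 0.0, -0.0]
ft_force: [-0.3, -0.6, -2.0]
grip_width: 0.0612
grip_force: 30.0
time: 18.3
position: [0.4772, -0.1912, 0.1315]
tool_rot: [-0.0, 1.0, -0.0, 0.0]
ft_force: [0.0, -0.0, -1.0]
grip_width: 0.0612
grip_force: 30.0
```

```bash
python3 -m pendant '[[[0,0,0.001,0,0,0,0],[0,0,0.0007,0,0,0,0],[0,0,0,0,0,0,0],[0,0,0,0,0,0,0],[0,0,0,0,0,0,0]]]'
```

```text
time: 18.92
position: [0.4773, -0.1913, 0.1306]
tool_rot: [-0.0, 1.0, -0.0, 0.0]
ft_force: [-1.0, 0.2, 4.8]
grip_width: 0.0609
grip_force: 30.0
```

Contact comes at exactly the expected height, so I'll release and go on to the flat spacer at about (0.4446, 0.0225).

```bash
python3 -m pendant '[[[0,0,0,0,0,0,0.8],[0,0,0,0,0,0,1],[0,0,0,0,0,0,1],[0,0,0,0,0,0,1],[0,0,-0.01,0,0,0,1]]]'
python3 -m pendant '[[[0,0,-0.03,0,0,0,1],[0,0,-0.04,0,0,0,1],[0.02,0.03,-0.02,0,0,0,1],[0.02,0.05,0,0,0,0,1],[0.015,0.055,0,0,0,0,1]]]'
python3 -m pendant '[[[0,0.055,0,0,0,0,1],[0,0.023,0,0,0,0,1],[0,0,0,0,0,0,1],[0,0,0,0,0,0,1],[0,0,0,0,0,0,1]]]'
python3 - <<'E'
from h import *
o,c=look("pics/w8.png",(180,110,330,235),5)
print(Ro.from_quat(o["tool_rot"]).as_matrix().round(4))
for b in blobs(c):
    uv,s=center(b)
    if abs(uv[0]-250)<60 and uv[1]<240: print(uv.round(1),np.round(s,1),ray(c,uv,.006,o).round(4))
E
```

```text
time: 19.55
position: [0.4766, -0.1908, 0.1394]
tool_rot: [-0.0, 1.0, 0.001, -0.001]
ft_force: [0.5, 0.2, -0.1]
grip_width: 0.0864
grip_force: 0.0
time: 20.18
position: [0.4216, -0.0554, 0.2308]
tool_rot: [0.001, 1.0, -0.0, 0.001]
ft_force: [1.3, 1.2, -0.5]
grip_width: 0.087
grip_force: 0.0
time: 20.8
position: [0.4223, 0.0208, 0.2299]
tool_rot: [0.0, 1.0, -0.0, 0.0]
ft_force: [0.3, 0.1, -0.2]
grip_width: 0.087
grip_force: 0.0
20.8 [0.4223 0.0208 0.2299] [ 0.3  0.1 -0.2] 0.08697632469278457
[[-1.e+00  7.e-04  4.e-04]
 [ 7.e-04  1.e+00 -3.e-04]
 [-4.e-04 -3.e-04 -1.e+00]]
[253.1 182.9] [35. 36.] [0.4458 0.0213 0.006 ]
```

```bash
python3 -m pendant '[[[-0.0235,0,0.05,0,0,0,1],[0,0,0.05,0,0,0,1],[0,0,0.05,0,0,0,1],[0,0,0.04,0,0,0,1],[0,0,0.015,0,0,0,1]]]'
python3 -m pendant '[[[0,0,0.008,0,0,0,1],[0,0,0.004,0,0,0,1],[0,0,0,0,0,0,1],[0,0,0,0,0,0,0],[0,0,0,0,0,0,0]]]' 25
python3 -m pendant '[[[0,0,0,0,0,0,0],[0,0,0,0,0,0,0],[0,0,0,0,0,0,0],[0,0,0,0,0,0,0],[0,0,0,0,0,0,0]]]' 25
```

```text
time: 21.48
position: [0.4445, 0.0211, 0.0223]
tool_rot: [0.0, 1.0, 0.0, -0.002]
ft_force: [0.0, -1.1, 0.3]
grip_width: 0.0871
grip_force: 0.0
time: 22.1
position: [0.4458, 0.0218, 0.0133]
tool_rot: [-0.001, 1.0, -0.0, 0.001]
ft_force: [0.4, 0.1, -0.3]
grip_width: 0.0745
grip_force: 0.0
time: 22.72
position: [0.4455, 0.0218, 0.0128]
tool_rot: [-0.0, 1.0, -0.0, 0.0]
ft_force: [-0.1, 1.3, 3.3]
grip_width: 0.0511
grip_force: 25.0
```

```bash
python3 -m pendant '[[[0,0,-0.01,0,0,0,0],[0,0,-0.04,0,0,0,0],[0,0,-0.055,0,0,0,0],[0,0,-0.055,0,0,0,0],[0,0,-0.055,0,0,0,0]]]'
python3 -m pendant '[[[0.003,-0.053,-0.01,0,0,0,0],[0,-0.053,-0.01,0,0,0,0],[0,-0.053,0,0,0,0,0],[0,-0.053,0,0,0,0,0],[0,0,0,0,0,0,0]]]'
python3 -m pendant '[[[0,0,0,0,0,0,0],[0,0,0,0,0,0,0],[0,0,0,0,0,0,0],[0,0,0,0,0,0,0],[0,0,0,0,0,0,0]]]'
python3 - <<'E'
from h import *
o,c=look("pics/w9.png",(195,180,310,255),7)
print(Ro.from_quat(o["tool_rot"]).as_matrix().round(4))
R=Ro.from_quat(o["tool_rot"]).as_matrix();v=R.T@(np.array([.4775,-.1905,.145])-o["position"]);print("axle pred",pt(c,v[:2],v[2]))
z=.0128-.010
for r in(.0185,.026): print(r,[pt(c,(r*np.cos(a),r*np.sin(a)),z) for a in (0,np.pi/2,-np.pi/2)])
E
```

```text
time: 23.35
position: [0.4447, 0.0219, 0.23]
tool_rot: [-0.0, 1.0, -0.0, 0.0]
ft_force: [1.9, 1.0, -0.6]
grip_width: 0.0511
grip_force: 25.0
time: 23.98
position: [0.4428, -0.1938, 0.2482]
tool_rot: [0.002, 1.0, -0.001, 0.001]
ft_force: [0.9, 1.0, -0.5]
grip_width: 0.0513
grip_force: 25.0
time: 24.6
position: [0.4427, -0.1898, 0.2478]
tool_rot: [-0.001, 1.0, -0.0, -0.0]
ft_force: [0.7, -0.3, -0.5]
grip_width: 0.0513
grip_force: 25.0
24.6 [ 0.4427 -0.1898  0.2478] [ 0.7 -0.3 -0.5] 0.051276505355167624
[[-1.     -0.0016 -0.    ]
 [-0.0016  1.     -0.    ]
 [ 0.     -0.     -1.    ]]
axle pred [251.9 224.2]
0.0185 [array([252.4, 210. ]), array([281.9, 237.6]), array([223. , 237.6])]
0.026 [array([252.4, 198.3]), array([293.8, 237.6]), array([211.1, 237.6])]
```

View pics/w9.png

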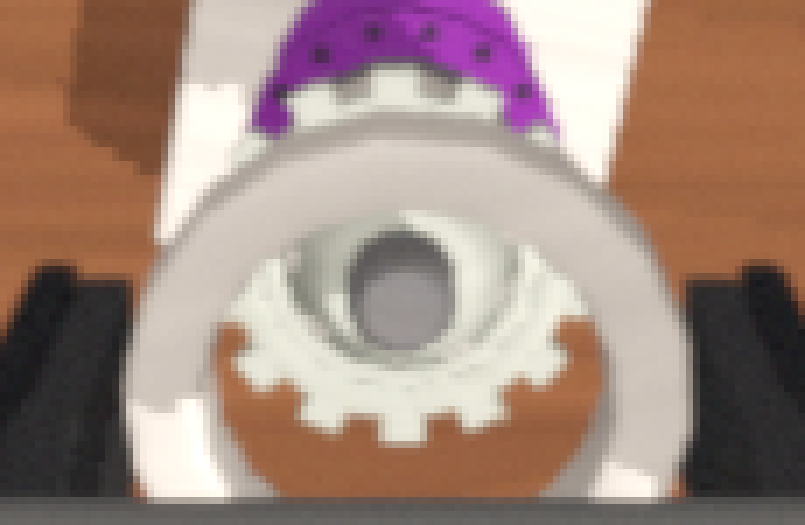

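Flat spacer held level, offset (-0.5, +0.6) mm. Axle at (252.6,224.1). Sprocket sits evenly on the stack below.

```bash
python3 -m pendant '[[[-0.02,0,0.01,0,0,0,0],[-0.0143,0,0.035,0,0,0,0],[0,0,0.03,0,0,0,0],[0,0,0.009,0,0,0,0],[0,0,0,0,0,0,0]]]'
python3 -m pendant '[[[0,0,0.004,0,0,0,0],[0,0,0.004,0,0,0,0],[0,0,0,0,0,0,0],[0,0,0,0,0,0,0],[0,0,0,0,0,0,0]]]'
```

```text
time: 25.28
position: [0.4768, -0.1901, 0.1636]
tool_rot: [-0.0, 1.0, 0.0, -0.0]
ft_force: [0.4, -0.3, -0.3]
grip_width: 0.051
grip_force: 25.0
time: 25.9
position: [0.477, -0.1902, 0.156]
tool_rot: [-0.0, 1.0, -0.0, 0.0]
ft_force: [-0.1, -0.4, 0.2]
grip_width: 0.051
grip_force: 25.0
```

```bash
python3 -m pendant '[[[0,-0.0006,0.004,0,0,0,0],[0,0,0.004,0,0,0,0],[0,0,0.003,0,0,0,0],[0,0,0,0,0,0,0],[0,0,0,0,0,0,0]]]'
python3 -m pendant '[[[0,0,0.003,0,0,0,0],[0,0,0.002,0,0,0,0],[0,0,0.001,0,0,0,0],[0,0,0,0,0,0,0],[0,0,0,0,0,0,0]]]'
```

```text
time: 26.52
position: [0.477, -0.1908, 0.1447]
tool_rot: [-0.0, 1.0, -0.0, -0.0]
ft_force: [0.1, 0.8, -0.6]
grip_width: 0.0514
grip_force: 25.0
time: 27.15
position: [0.477, -0.1908, 0.1388]
tool_rot: [-0.0, 1.0, -0.0, 0.0]
ft_force: [0.7, -0.3, 0.2]
grip_width: 0.0511
grip_force: 25.0
```

```bash
python3 -m pendant '[[[0,0,0.001,0,0,0,0],[0,0,0.0007,0,0,0,0],[0,0,0,0,0,0,0],[0,0,0,0,0,0,0],[0,0,0,0,0,0,0]]]'
```

```text
time: 27.78
position: [0.4771, -0.1908, 0.1378]
tool_rot: [-0.0, 1.0, -0.0, 0.0]
ft_force: [-0.9, 0.7, 5.6]
grip_width: 0.0515
grip_force: 25.0
```

```bash
python3 -m pendant '[[[0,0,0,0,0,0,0.8],[0,0,0,0,0,0,1],[0,0,0,0,0,0,1],[0,0,0,0,0,0,1],[0,0,-0.01,0,0,0,1]]]'
python3 -m pendant '[[[0,0,-0.03,0,0,0,1],[0,0,-0.045,0,0,0,1],[-0.0493,0.0283,-0.01,0,0,0,1],[-0.0493,0.0283,0,0,0,0,1],[-0.0493,0.0283,0,0,0,0,1]]]'
python3 -m pendant '[[[0,0,0,0,0,0,1],[0,0,0,0,0,0,1],[0,0,0,0,0,0,1],[0,0,0,0,0,0,1],[0,0,0,0,0,0,1]]]'
python3 - <<'E'
from h import *
o,c=look("pics/w10.png",(150,90,350,240),4)
print(Ro.from_quat(o["tool_rot"]).as_matrix().round(4))
for b in blobs(c):
    uv,s=center(b)
    if abs(uv[0]-250)<90 and uv[1]<240: print(uv.round(1),np.round(s,1),ray(c,uv,.005,o).round(4))
E
```

```text
time: 28.4
position: [0.4764, -0.1904, 0.1467]
tool_rot: [-0.0, 1.0, 0.001, -0.001]
ft_force: [0.4, 0.2, -0.3]
grip_width: 0.0855
grip_force: 0.0
time: 29.02
position: [0.6263, -0.1051, 0.2334]
tool_rot: [-0.0, 1.0, -0.0, 0.001]
ft_force: [0.2, -1.2, 1.0]
grip_width: 0.0867
grip_force: 0.0
time: 29.65
position: [0.6243, -0.1064, 0.2323]
tool_rot: [0.0, 1.0, -0.0, -0.0]
ft_force: [-0.1, -0.0, -0.3]
grip_width: 0.0872
grip_force: 0.0
29.65 [ 0.6243 -0.1064  0.2323] [-0.1 -0.  -0.3] 0.08717927463603872
[[-1.e+00  3.e-04 -0.e+00]
 [ 3.e-04  1.e+00 -0.e+00]
 [ 0.e+00 -0.e+00 -1.e+00]]
[252.8 183.5] [29. 30.] [ 0.6496 -0.1063  0.005 ]
[174.   42.7] [ 92.  111.6] [ 0.4654 -0.2055  0.005 ]
```

View pics/w10.png

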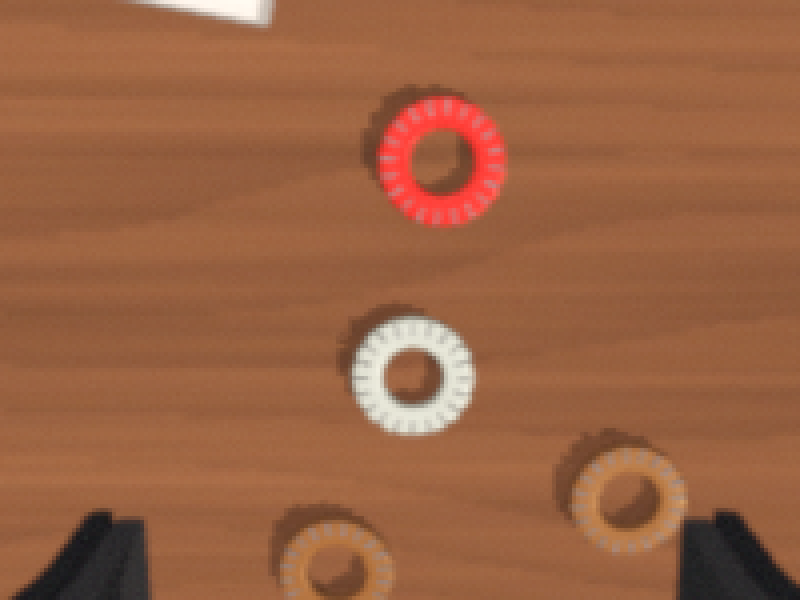

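Lockring (pale ribs, small hole) at crop (413,376), world (0.6496,-0.1063). Red and brown look-alikes are clear of the fingers with this closing direction.

```bash
python3 -m pendant '[[[-0.0253,0,0.05,0,0,0,1],[0,0,0.05,0,0,0,1],[0,0,0.05,0,0,0,1],[0,0,0.04,0,0,0,1],[0,0,0.015,0,0,0,1]]]'
python3 -m pendant '[[[0,0,0.009,0,0,0,1],[0,0,0.0045,0,0,0,1],[0,0,0,0,0,0,1],[0,0,0,0,0,0,0],[0,0,0,0,0,0,0]]]' 25
python3 -m pendant '[[[0,0,0,0,0,0,0],[0,0,0,0,0,0,0],[0,0,0,0,0,0,0],[0,0,0,0,0,0,0],[0,0,0,0,0,0,0]]]' 25
```

```text
time: 30.32
position: [0.6483, -0.1053, 0.0243]
tool_rot: [-0.0, 1.0, 0.001, -0.002]
ft_force: [0.2, -0.1, 0.4]
grip_width: 0.0867
grip_force: 0.0
time: 30.95
position: [0.6505, -0.1059, 0.0144]
tool_rot: [-0.0, 1.0, -0.0, 0.001]
ft_force: [-0.1, -0.3, 1.1]
grip_width: 0.0743
grip_force: 0.0
time: 31.58
position: [0.65, -0.1057, 0.0135]
tool_rot: [-0.0, 1.0, 0.0, -0.0]
ft_force: [-0.8, -0.2, -0.1]
grip_width: 0.0426
grip_force: 25.0
```

```bash
python3 -m pendant '[[[0,0,-0.01,0,0,0,0],[0,0,-0.04,0,0,0,0],[0,0,-0.055,0,0,0,0],[0,0,-0.055,0,0,0,0],[0,0,-0.055,0,0,0,0]]]'
python3 -m pendant '[[[0.0518,-0.021,-0.01,0,0,0,0],[0.0518,-0.021,-0.01,0,0,0,0],[0.0518,-0.021,0,0,0,0,0],[0.0518,-0.021,0,0,0,0,0],[0,0,0,0,0,0,0]]]'
python3 -m pendant '[[[0,0,0,0,0,0,0],[0,0,0,0,0,0,0],[0,0,0,0,0,0,0],[0,0,0,0,0,0,0],[0,0,0,0,0,0,0]]]'
python3 - <<'E'
from h import *
o,c=look("pics/w11.png",(195,180,310,255),7)
print(Ro.from_quat(o["tool_rot"]).as_matrix().round(4))
R=Ro.from_quat(o["tool_rot"]).as_matrix();v=R.T@(np.array([.4775,-.190,.145])-o["position"]);print("axle pred",pt(c,v[:2],v[2]))
z=.0135-.008
for r in(.0115,.022): print(r,[pt(c,(r*np.cos(a),r*np.sin(a)),z) for a in (0,np.pi/2,-np.pi/2)])
E
```

```text
time: 32.2
position: [0.6498, -0.1056, 0.231]
tool_rot: [-0.0, 1.0, -0.0, 0.0]
ft_force: [1.5, 0.3, -1.2]
grip_width: 0.0432
grip_force: 25.0
time: 32.83
position: [0.4394, -0.19, 0.249]
tool_rot: [0.002, 1.0, 0.0, -0.001]
ft_force: [0.7, 0.5, 0.4]
grip_width: 0.0428
grip_force: 25.0
time: 33.45
position: [0.4432, -0.1897, 0.2484]
tool_rot: [-0.001, 1.0, 0.0, -0.0]
ft_force: [0.6, 0.5, -0.2]
grip_width: 0.0425
grip_force: 25.0
33.45 [ 0.4432 -0.1897  0.2484] [ 0.6  0.5 -0.2] 0.04249613721502136
[[-1.0e+00 -1.5e-03 -2.0e-04]
 [-1.5e-03  1.0e+00  1.0e-04]
 [ 2.0e-04  1.0e-04 -1.0e+00]]
axle pred [252.3 223.6]
0.0115 [array([252.4, 218.9]), array([270.5, 235.7]), array([234.4, 235.7])]
0.022 [array([252.4, 203.1]), array([286.9, 235.7]), array([218. , 235.7])]
```

View pics/w11.png

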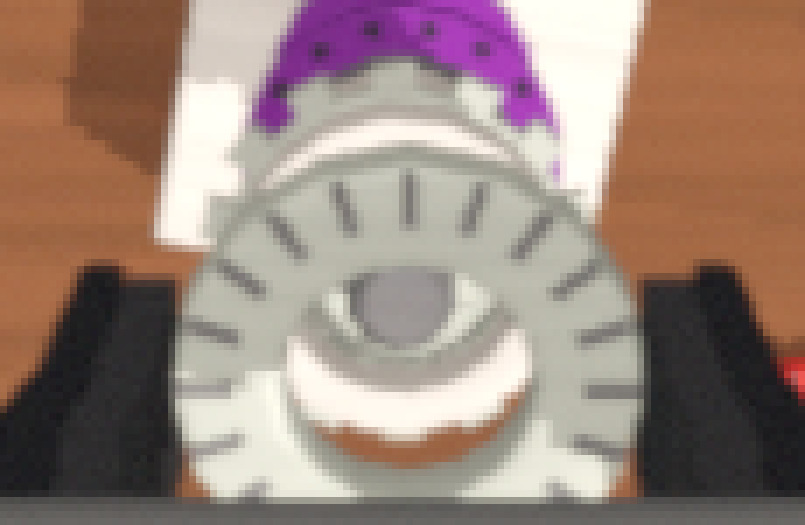

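Lockring held level, rim centred at u≈253.6, bore visible round the axle at (253,223). Placing it now.

```bash
python3 -m pendant '[[[-0.02,-0.0008,0.01,0,0,0,0],[-0.0143,0,0.035,0,0,0,0],[0,0,0.03,0,0,0,0],[0,0,0.006,0,0,0,0],[0,0,0,0,0,0,0]]]'
python3 -m pendant '[[[0,0,0.004,0,0,0,0],[0,0,0.004,0,0,0,0],[0,0,0.003,0,0,0,0],[0,0,0,0,0,0,0],[0,0,0,0,0,0,0]]]'
```

```text
time: 34.12
position: [0.4773, -0.1908, 0.1677]
tool_rot: [-0.0, 1.0, 0.0, -0.0]
ft_force: [0.3, 0.5, -0.1]
grip_width: 0.0427
grip_force: 25.0
time: 34.75
position: [0.4773, -0.1907, 0.1566]
tool_rot: [-0.0, 1.0, -0.0, 0.0]
ft_force: [-0.7, -0.1, -1.2]
grip_width: 0.0428
grip_force: 25.0
```

```bash
python3 -m pendant '[[[0,0,0.003,0,0,0,0],[0,0,0.002,0,0,0,0],[0,0,0.001,0,0,0,0],[0,0,0.001,0,0,0,0],[0,0,0,0,0,0,0]]]'
python3 -m pendant '[[[0,0,0.0005,0,0,0,0],[0,0,0.0005,0,0,0,0],[0,0,0,0,0,0,0],[0,0,0,0,0,0,0],[0,0,0,0,0,0,0]]]'
```

```text
time: 35.38
position: [0.4772, -0.1906, 0.1495]
tool_rot: [-0.0, 1.0, 0.0, -0.0]
ft_force: [-0.3, -0.9, 0.3]
grip_width: 0.0426
grip_force: 25.0
time: 36.0
position: [0.4772, -0.1907, 0.1486]
tool_rot: [-0.0, 1.0, -0.0, 0.0]
ft_force: [0.2, 0.1, -0.5]
grip_width: 0.0426
grip_force: 25.0
```

```bash
python3 -m pendant '[[[0,0,0.0005,0,0,0,0],[0,0,0.0005,0,0,0,0],[0,0,0,0,0,0,0],[0,0,0,0,0,0,0],[0,0,0,0,0,0,0]]]'
```

```text
time: 36.62
position: [0.4773, -0.1907, 0.1483]
tool_rot: [-0.0, 1.0, -0.0, 0.0]
ft_force: [-1.2, 1.1, 6.1]
grip_width: 0.0425
grip_force: 25.0
```

Contact at the right height. Releasing, retreating and checking.

```bash
python3 -m pendant '[[[0,0,0,0,0,0,0.8],[0,0,0,0,0,0,1],[0,0,0,0,0,0,1],[0,0,0,0,0,0,1],[0,0,-0.01,0,0,0,1]]]'
python3 -m pendant '[[[0,0,-0.03,0,0,0,1],[0,0,-0.045,0,0,0,1],[0.03,0.02,-0.02,0,0,0,1],[0.03,0.05,0,0,0,0,1],[0,0.05,0,0,0,0,1]]]'
python3 -m pendant '[[[0,0.05,0,0,0,0,1],[0,0.05,0,0,0,0,1],[0,0,0,0,0,0,1],[0,0,0,0,0,0,1],[0,0,0,0,0,0,1]]]'
python3 - <<'E'
from h import *
s=camera("side")["img"][225:290,200:290,::-1];q=camera("scene")["img"][200:265,130:220,::-1]
cv2.imwrite("pics/p12.png",cv2.resize(np.hstack([s,q]),None,fx=4.4,fy=4.4,interpolation=cv2.INTER_NEAREST))
E
```

```text
time: 37.25
position: [0.4767, -0.1903, 0.1572]
tool_rot: [-0.0, 1.0, 0.001, -0.001]
ft_force: [0.9, -0.5, 0.7]
grip_width: 0.0829
grip_force: 0.0
time: 37.88
position: [0.415, -0.0695, 0.2534]
tool_rot: [0.001, 1.0, 0.0, -0.0]
ft_force: [0.9, 0.4, -0.2]
grip_width: 0.0871
grip_force: 0.0
time: 38.5
position: [0.4175, 0.0282, 0.2528]
tool_rot: [0.0, 1.0, -0.0, 0.0]
ft_force: [-0.5, 0.0, -0.2]
grip_width: 0.0872
grip_force: 0.0
```

View pics/p12.png

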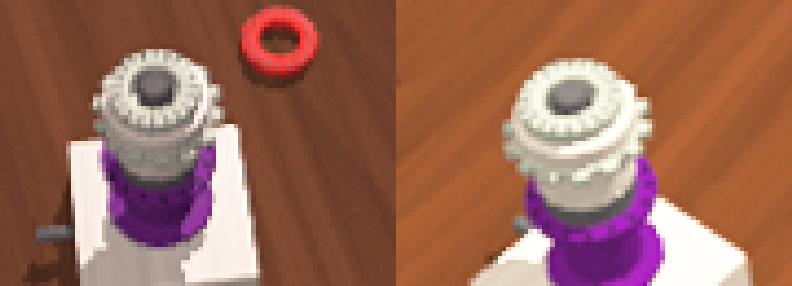

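Both views show the full stack level and concentric: tall spacer, sprocket, flat spacer, and the lockring round the axle at (152,88) and (570,96). The gripper is clear, so I'm handing in.

```bash
python3 -c "
from rig import hand_in;print(hand_in())"
```

```text
the job is handed in; nothing more can be done
None
```

The stack is built on the hub in the order asked (tall spacer, sprocket, flat spacer, lockring); it looked level and fully down in both camera views, and I handed it in at about 39 s with the gripper open and clear.

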